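Fit the U-bolt over the carrier tube

ROBOT

A 6-joint arm with a two-finger parallel gripper is mounted at the origin on the work surface. World frame = base frame: x ahead of the robot, y to its left, z up, the work surface at z = 0. Lengths are in mm, angles in rad, forces in N, time in s.
With the tool pointing down it reaches from about 350 to 875 mm from the base axis. Payload 4.2 kg.
Tool frame: the origin (TCP) lies midway between the tips of the shut fingers; the grasp point (between the pads) lies 19 mm behind it; z points along the fingers, y is the direction in which the jaws open and shut (so a half turn about z gives the same grasp; the last joint's range is limited). The gripper opens to 85 mm and grips with 20 to 120 N. Pads are 22 mm wide; open, the fingers measure 114 mm over their backs; the gripper's body (76 mm by 85 mm) begins 54 mm behind the grasp point. The pads swing forward as they close: fully open they stand 13 mm farther back than shut.
Start: joints at [-0.858, 0.385, 0.008, 0, -1.194, -0.259], TCP at [274.001, -561.714, 206.012] pointing down, gripper open.
Joint ranges: [-3.14, 3.14], [-1.21, 2.06], [-1.07, 1.41], [-3.16, 2.05], [-2.99, -0.16], [-3.1, 3.1]. Speed limits (rad/s): [2.79, 2.79, 3.14, 3.14, 3.14, 3.14].

INTERFACE

Orientations are given as a unit quaternion [x, y, z, w].
In Python, from bench import sense, imaging, arm gives the robot as it stands. The module is installed in compiled form; this text tells all that it offers.
- The arm moves only by the tool play_rows, never from a script. Its argument "rows" is a list of rows, each a list of 3 entries, a list of its own where there are three numbers: the turn, a rotation vector about the world's x, y, z in degrees, then the shift along the world's x, y, z in cm, then the closure, from -1 (fully open) to 1 (shut). In form: [[[wx, wy, wz], [tx, ty, tz], fingers], ...]. A call has exactly 8 rows; each row is the pose to reach, as a shift and turn from the pose commanded when the call began; what a row does not reach only later rows make up. A row lasts 1/10 s, in which the tool goes at most 50 mm and 8.59 degrees, less where a joint would pass 70% of its speed; a pose out of reach is approached as far as the arm can. A call with a gripper value outside its range is refused whole. The fingers move at their own pace and stop on an object; "force" is the grip in N (left out, the last holds). Time passes only in rows, so rows that repeat a pose let the fingers close, or fill a call up. It gives the time, the measured TCP pose, the force and the opening at its end, in the units of the state.
- sense(): the state, without advancing time (a new reading comes with each control period).
- imaging.grab_frame(name): name is "scene" or "side" or "wrist"; returns a dict with "img" (420x560x3 uint8, red, green, blue), "K" (3x3 intrinsics, pixels), "world_from_camera" (4x4, takes a point from camera to world coordinates). Camera axes: x right, y up, looking along -z (the intrinsics and any distortion apply to the point x, -y, -z); pixel columns grow to the right and rows downward; lengths in mm; the calibration is good to about 2 mm. A picture is of the moment at which its call begins. There is no depth.
- arm.job_done(): hands the job in, once; it reports no verdict.
The state is a dict: "t": time; "qpos": joint angles; "qd": joint speeds; "joint_efforts": joint torques, N m; "ee_pos": TCP position; "ee_rot": TCP orientation; "force": force on the tool from outside, world axes, zero at the start; "ft_torque": the same for the moment, N m; "finger_gap": finger opening in mm.
Only numpy, scipy, OpenCV 4.12 (cv2) and the standard library are available. Lean on these libraries where they do the work, as an engineer would, in place of code of your own. Each camera call takes 0.05 s, during which the arm holds its last target.

TASK

Take the middle-sized of the three U-bolts hanging on the wooden rack and fit it on the steel clamp bracket: one leg down each side of the tube, both legs through the two bracket holes together. Keep hold of it until it is down on the tube, then let go, and leave the other two U-bolts hanging on the rack.

Things in the scene. Friction and masses are not known exactly. Their poses are not given: they have to be found in the camera images.
- ubolt: Middle of 3 steel U-bolts (8 mm bar; 64 mm between leg centres), legs down, hung astride an 18 mm batten, top 100 mm up, in any of 3 places 78 mm apart. Origin: mid underside of crown, on the batten. x leg to leg, y along batten, z up. Leg tips at z -58 mm, bar top at +8; on it stands a flat lug to grip, 26 mm along x, 12 thick along y, top at z +34. 0.13-0.25 kg.
- bracket: Fixed; a 28 mm tube, 300 long, lies along its y on a steel plate (110 x 70 x 10 mm, top at z 60), ends in wooden cradles 76 high, 100-140 mm from the middle. Origin: on the table under the tube's middle; z up. Two through holes at x +32 and -32 mm, y 0, 22 mm along x, 26 along y, 50 mm free below. Tube top at z 88: the seated U-bolt's origin comes there.
- ubolt_narrow: Narrow U-bolt on the same batten, 40 mm between leg centres, else like the middle one, same origin and axes; stays hanging.
- ubolt_wide: Wide U-bolt on the same batten, 92 mm between leg centres, leg tips 70 mm below its origin, else like the middle one, same origin and axes; stays hanging.
There are look-alikes about, which are no part of the job. Leave any blue or green look-alike of the ubolt alone.

How it is judged:
By the outcome, as a careful person would: the job done as asked, in the order asked, and still so for the second after the job is handed in, with the robot touching nothing.
It also fails if it takes over 42 s, if anything falls off the work surface, if the arm or the gripper's body presses on something with over 40 N, if the wrist force passes 120 N, or if a joint passes its speed limit or range.

## Working session

There is one attempt and no reset: what is moved stays moved. The work goes in short steps, Python scripts to look and compute and a tool call to move; the robot and the scene stay as the last step left them, time stands still between calls to the robot, and variables do not carry over. Pictures are saved under pics/ and viewed, and the job is handed in when it is done.

Besides the shell and the picture viewer there is one more tool, called after "Request:" as a command line: name --argument value ..., lists and objects as JSON in quotes. play_rows: Moves the arm, as the interface text tells. Its arguments: {"type":"object","properties":{"rows":{"type":"array"},"force":{"type":"number"}},"required":["rows"]}

```bash
mkdir -p pics; cat > h.py <<'E'
import numpy as np,cv2,pickle
def grab(n,tag):
    from bench import imaging
    f=imaging.grab_frame(n); cv2.imwrite(f'pics/{tag}.png',cv2.cvtColor(f['img'],cv2.COLOR_RGB2BGR))
    pickle.dump({k:f[k] for k in f},open(f'pics/{tag}.pkl','wb')); return f
def load(tag): return pickle.load(open(f'pics/{tag}.pkl','rb'))
def ray(f,u,v):
    K=np.array(f['K']);T=np.array(f['world_from_camera'])
    d=np.linalg.inv(K)@[u,v,1]; d=np.array([d[0],-d[1],-d[2]])
    return T[:3,3],T[:3,:3]@d
def onz(f,u,v,z):
    o,d=ray(f,u,v); return o+d*(z-o[2])/d[2]
def proj(f,p):
    K=np.array(f['K']);T=np.array(f['world_from_camera'])
    c=T[:3,:3].T@(np.array(p)-T[:3,3]); q=K@[c[0],-c[1],-c[2]]; return q[:2]/q[2]
def tri(f1,p1,f2,p2):
    o1,d1=ray(f1,*p1);o2,d2=ray(f2,*p2)
    d1=d1/np.linalg.norm(d1);d2=d2/np.linalg.norm(d2)
    s=np.linalg.lstsq(np.c_[d1,-d2],o2-o1,rcond=None)[0]
    a=o1+s[0]*d1;b=o2+s[1]*d2; return (a+b)/2,np.linalg.norm(a-b)
E
python3 - <<'E'
from h import *
from bench import sense
for n in ['scene','side','wrist']:
    f=grab(n,n+'0'); print(n,[k for k in f],np.round(f['K'],1).tolist(),np.round(f['world_from_camera'],2).tolist())
print(sense())
E
```

```text
scene ['img', 'K', 'world_from_camera'] [[401.2, 0.0, 279.3], [0.0, 401.2, 210.4], [0.0, 0.0, 1.0]] [[0.88, -0.35, 0.34, 905.27], [0.48, 0.64, -0.6, -528.87], [-0.01, 0.68, 0.73, 820.9], [0.0, 0.0, 0.0, 1.0]]
side ['img', 'K', 'world_from_camera'] [[500.8, 0.0, 278.3], [0.0, 500.8, 205.9], [0.0, 0.0, 1.0]] [[-0.91, 0.28, -0.29, 262.55], [-0.4, -0.65, 0.65, 740.12], [-0.0, 0.71, 0.7, 806.75], [0.0, 0.0, 0.0, 1.0]]
wrist ['img', 'K', 'world_from_camera'] [[334.3, 0.0, 273.5], [0.0, 334.3, 209.4], [0.0, 0.0, 1.0]] [[-0.44, -0.86, -0.27, 204.13], [0.9, -0.42, -0.13, -594.87], [0.0, -0.3, 0.95, 373.73], [0.0, 0.0, 0.0, 1.0]]
{'t': 0.15, 'qpos': array([-8.58363623e-01,  3.85353422e-01,  6.92265875e-03, -3.19319958e-04,
       -1.19400671e+00, -2.58594203e-01]), 'qd': array([ 0.00178051, -0.00265799,  0.00406158,  0.0014889 , -0.00026859,
       -0.00130789]), 'joint_efforts': array([-1.01975941e-04, -3.92680192e+01,  1.88581377e+01,  4.18857381e+00,
       -3.41271567e-03,  2.17373874e-06]), 'ee_pos': array([ 273.7942984 , -561.29347135,  205.18707962]), 'ee_rot': array([-2.24919388e-01,  9.74377018e-01,  7.95002475e-04, -2.51670364e-04]), 'force': array([0.4626187 , 0.11665474, 1.13110104]), 'ft_torque': array([0.02363656, 0.00815285, 0.0339407 ]), 'finger_gap': 85.50724066757958}
```

View pics/scene0.png

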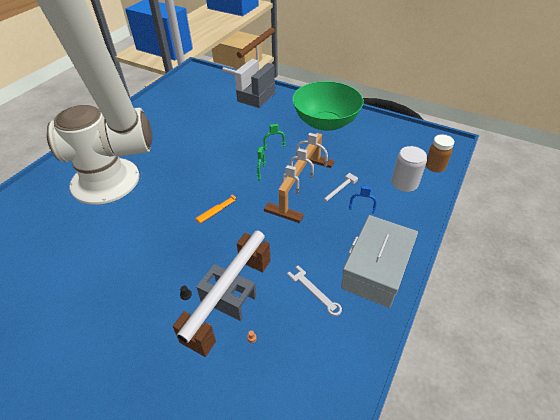

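View pics/side0.png

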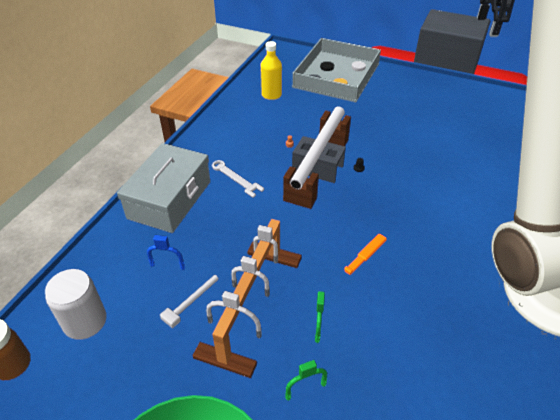

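View pics/wrist0.png

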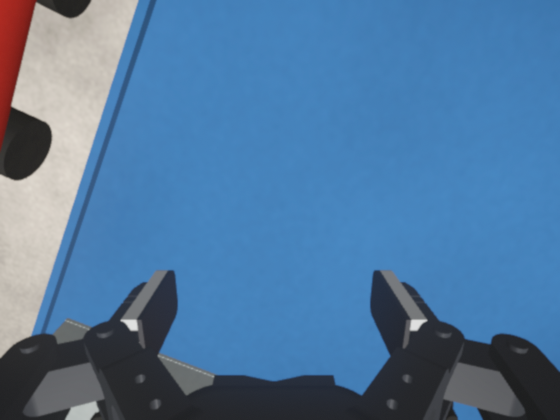

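The rack carries three grey U-bolts: scene pixels about (292,172), (302,158), (316,140); side pixels (264,236), (249,266), (231,300). The green and blue ones lie on the table. I'm enlarging both views to tell the sizes apart.

```bash
python3 - <<'E'
import cv2,numpy as np
a=cv2.imread('pics/scene0.png')[115:225,250:350]; b=cv2.imread('pics/side0.png')[210:380,185:310]
a=cv2.resize(a,(400,440),interpolation=cv2.INTER_CUBIC); b=cv2.resize(b,None,fx=3,fy=3,interpolation=cv2.INTER_CUBIC)
o=np.zeros((510,800,3),np.uint8);o[:440,:400]=a;o[:510,410:785]=b
cv2.imwrite('pics/crop1.png',o)
a=cv2.imread('pics/scene0.png')[225:360,165:285]; b=cv2.imread('pics/side0.png')[95:215,270:370]
o=np.zeros((540,800,3),np.uint8);o[:472,:420]=cv2.resize(a,(420,472),interpolation=cv2.INTER_CUBIC);o[:444,425:795]=cv2.resize(b,(370,444),interpolation=cv2.INTER_CUBIC)
cv2.imwrite('pics/crop2.png',o)
E
```

```text
(no output)
```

View pics/crop1.png

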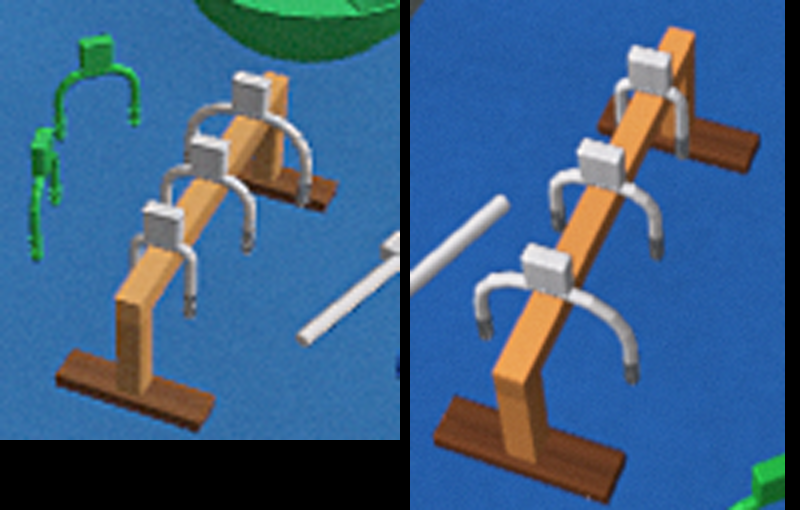

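View pics/crop2.png

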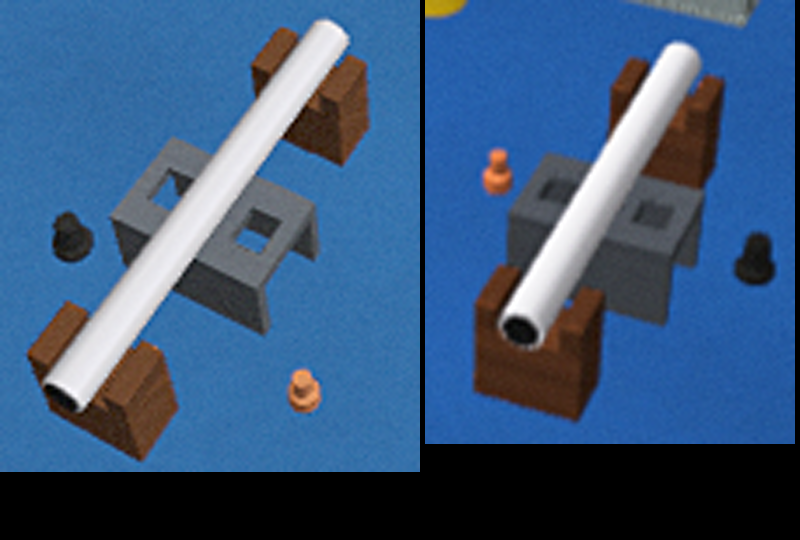

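The middle place looks like the middle-sized one (the farther one in the scene view is wide, the near one narrow). I'll verify that with numbers.

```bash
python3 - <<'E'
from h import *
a=load('scene0');b=load('side0')
S=lambda x,y:(x/4+250,y/4+115); D=lambda x,y:((x-410)/3+185,y/3+210)
for n,p,q in [('near/narrow lug',(163,225),(650,70)),('mid lug',(209,158),(601,165)),('far lug',(250,95),(547,271))]:
    print(n,tri(a,S(*p),b,D(*q)))
for n,l,r,z in [('mid',(558,225),(656,253),42),('wide',(487,334),(631,378),30),('narrow',(620,120),(683,153),42)]:
    L=onz(b,*D(*l),z);R=onz(b,*D(*r),z);print(n,L,R,np.linalg.norm(L-R))
# batten ends: top face corners
print('batten end A scene',onz(a,*S(118,296),100),onz(a,*S(151,306),100)); print('batten other',onz(a,*S(265,72),100),onz(a,*S(289,76),100))
print('side',onz(b,*D(497,372),100),onz(b,*D(540,383),100),onz(b,*D(668,28),100),onz(b,*D(694,36),100))
# tube mask scene/side, cut by region
for f,box in [(a,(165,225,285,360)),(b,(270,95,370,215))]:
    im=f['img'];h=cv2.cvtColor(im,cv2.COLOR_RGB2HSV)
    m=((h[...,1]<40)&(h[...,2]>140)).astype(np.uint8); k=np.zeros_like(m);x0,y0,x1,y1=box;k[y0:y1,x0:x1]=1;m*=k
    n,l,s,c=cv2.connectedComponentsWithStats(m); i=1+np.argmax(s[1:,4]);
    r=cv2.minAreaRect(cv2.findNonZero((l==i).astype(np.uint8)));print(s[i],c[i],r, cv2.boxPoints(r).round(1).tolist())
E
```

```text
near/narrow lug (array([539.10437122, 183.25641542, 118.69230888]), np.float64(1.53438162366337))
mid lug (array([534.17772374, 261.22388123, 117.66233161]), np.float64(1.180264302349424))
far lug (array([528.40067311, 339.15613275, 117.84517411]), np.float64(0.6623801536400235))
mid [566.98192023 261.73721593  42.        ] [502.19710359 256.31814873  42.        ] 65.01106641913483
wide [573.8612972  341.98654291  30.        ] [482.60135385 334.15744832  30.        ] 91.59515261504616
narrow [568.61540337 169.2787807   42.        ] [518.91777026 178.07584905  42.        ] 50.470220414767596
batten end A scene [536.74168498 127.23644993 100.        ] [559.94488979 129.18663664 100.        ]
batten other [516.71770774 392.37216492 100.        ] [534.68372462 396.30647709 100.        ]
side [529.5047769 396.106071  100.       ] [505.50541514 392.73530534 100.        ] [550.66289951 129.75507954 100.        ] [532.29809609 129.53175923 100.        ]
[ 178  231   87  111 1634] [220.52203182 286.57405141] ((222.28001403808594, 284.96002197265625), (13.600000381469727, 130.8000030517578), 36.86989974975586) [[177.60000610351562, 333.20001220703125], [256.1000061035156, 228.60000610351562], [267.0, 236.6999969482422], [188.5, 341.3999938964844]]
[290 107  54  81 950] [317.29052632 145.89789474] ((316.9935607910156, 145.62680053710938), (12.869189262390137, 89.89505767822266), 29.47589111328125) [[289.29998779296875, 181.60000610351562], [333.5, 103.30000305175781], [344.70001220703125, 109.69999694824219], [300.5, 187.89999389648438]]
```

```bash
python3 - <<'E'
from h import *
a=load('scene0');b=load('side0')
S=lambda x,y:(x/3.5+165,y/3.5+225); D=lambda x,y:((x-425)/3.7+270,y/3.7+95)
print('scene plate');P=[onz(a,*S(*p),60) for p in [(178,138),(318,205),(258,285),(110,218)]];print(np.round(P,1),np.mean(P,0))
print('side plate');P=[onz(b,*D(*p),60) for p in [(548,155),(703,187),(662,245),(510,208)]];print(np.round(P,1),np.mean(P,0))
print('scene holeR',onz(a,*S(257,231),60),'side holeR',onz(b,*D(655,213),60))
# tube axis ends: mid of end circle
print('tube scene',onz(a,*S(330,31),79),onz(a,*S(64,390),74)); print('side',onz(b,*D(682,53),79),onz(b,*D(521,330),74))
for f,n in((a,'s'),(b,'d')):
  print(proj(f,(534,261,100)))
from scipy.spatial.transform import Rotation as R
print(R.from_quat([-2.24919388e-01,  9.74377018e-01,  7.95002475e-04, -2.51670364e-04]).as_matrix().round(3))
E
```

```text
scene plate
[[ 508.3 -126.8   60. ]
 [ 616.4 -127.    60. ]
 [ 613.9 -193.1   60. ]
 [ 506.  -198.    60. ]] [ 561.15526946 -161.23382235   60.        ]
side plate
[[ 610.1 -191.4   60. ]
 [ 504.9 -199.8   60. ]
 [ 509.9 -133.4   60. ]
 [ 611.6 -129.5   60. ]] [ 559.1232306  -163.53436656   60.        ]
scene holeR [ 592.75766092 -161.55891287   60.        ] side holeR [ 524.55328921 -161.88844297   60.        ]
tube scene [558.37385607 -13.1440368   79.        ] [ 559.05684    -307.72204957   74.        ]
side [ 559.51695866 -312.59844161   79.        ] [555.22264765 -10.41678213  74.        ]
[301.73802465 159.49453486]
[248.9339318  271.19534855]
[[-0.899 -0.438 -0.001]
 [-0.438  0.899  0.001]
 [ 0.     0.002 -1.   ]]
```

Request:
play_rows --rows '[[[0,0,-2.75],[1.5,4.7,0],-1],[[0,0,-5.5],[3,9.4,0],-1],[[0,0,-8.25],[4.5,14.1,0],-1],[[0,0,-11],[6,18.8,0],-1],[[0,0,-13.75],[7.5,23.5,0],-1],[[0,0,-16.5],[9,28.2,0],-1],[[0,0,-19.25],[10.5,32.9,0],-1],[[0,0,-22],[12,37.6,0],-1]]' --force 60

```text
t: 0.95
ee_pos: [394.0, -183.8, 206.1]
ee_rot: [-0.034, 0.999, 0.0, 0.0]
force: [1.1, -0.1, 0.2]
finger_gap: 85.1
```

```bash
python3 - <<'E'
from h import *
f=grab('wrist','wrist1')
E
```

```text
(no output)
```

View pics/wrist1.png

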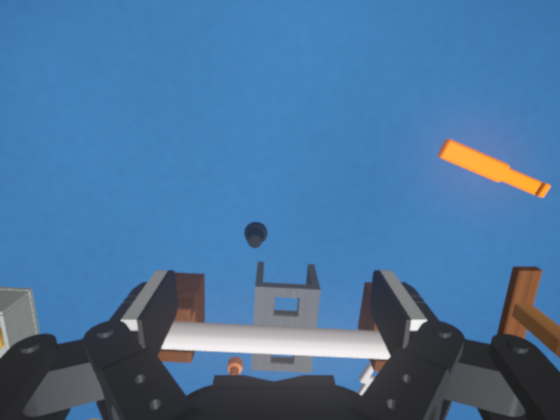

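Request:
play_rows --rows '[[[0,0,0],[1.4,4.7,0],-1],[[0,0,0],[2.8,9.4,0],-1],[[0,0,0],[4.2,14.1,0],-1],[[0,0,0],[5.6,18.8,0],-1],[[0,0,0],[7.0,23.5,0],-1],[[0,0,0],[8.4,28.2,0],-1],[[0,0,0],[9.8,32.9,0],-1],[[0,0,0],[11.2,37.6,0],-1]]'

```text
t: 1.8
ee_pos: [506.0, 192.3, 205.9]
ee_rot: [-0.035, 0.999, -0.0, -0.0]
force: [0.9, -0.4, 0.5]
finger_gap: 85.1
```

The wrist view shows the bracket at about (287,335) with both holes visible at (287,304) and (283,358), and the tube horizontal at y≈340. I'll measure from it and from a new view near the rack.

```bash
python3 - <<'E'
from h import *
f=load('wrist1')
im=cv2.imread('pics/wrist1.png')
cv2.imwrite('pics/crop3.png',cv2.resize(im[255:385,150:420],None,fx=2.9,fy=2.9,interpolation=cv2.INTER_CUBIC))
for p,q in [('plate c',(559.5,-162,60)),('hole-',(527.5,-162,60)),('hole+',(591.5,-162,60))]: print(p,proj(f,q))
grab('wrist','wrist2')
E
```

```text
plate c [282.37089887 332.53838505]
hole- [284.59006279 307.86408444]
hole+ [280.26340516 355.97105384]
```

View pics/crop3.png

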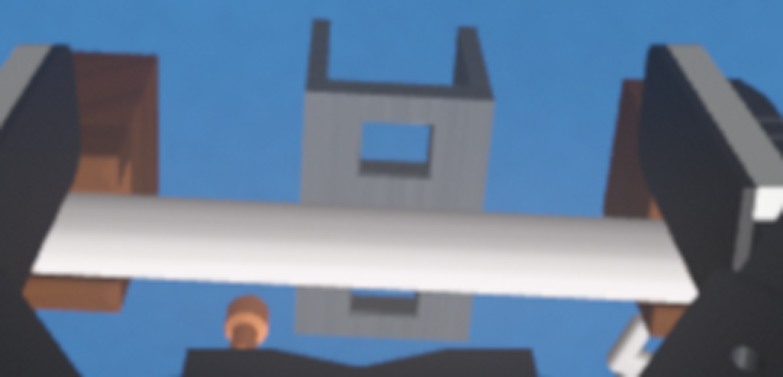

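View pics/wrist2.png

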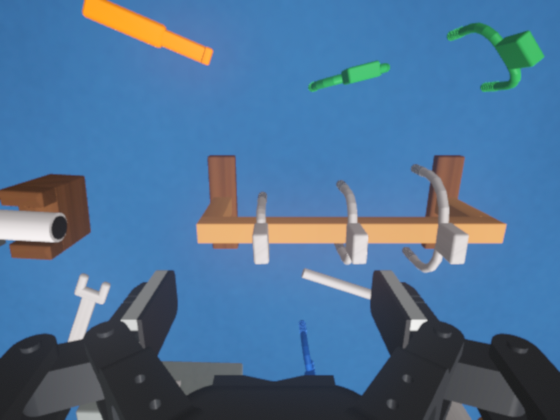

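```bash
python3 - <<'E'
from h import *
f=load('wrist1'); C=lambda x,y:(x/2.9+150,y/2.9+255)
P=np.array([onz(f,*C(*p),60) for p in [(304,92),(494,98),(468,340),(296,332)]]);print(P.round(1).tolist(),P.mean(0))
H=np.array([onz(f,*C(*p),60) for p in [(361,122),(434,125),(431,178),(358,175)]]);print(H.round(1).tolist(),H.mean(0))
h2=[onz(f,*C(*p),60) for p in [(350,312),(418,316)]];print('hole+ far edge',np.round(h2,1).tolist())
# tube edges silhouettes: both at left & right -> mid line at z~74
for x,(t,bm) in {100:(197,276),650:(217,297)}.items():
    print('tube',onz(f,*C(x,(t+bm)/2),76))
f=load('wrist2');im=f['img'];h=cv2.cvtColor(im,cv2.COLOR_RGB2HSV)
m=((h[...,0]<20)&(h[...,1]>110)&(h[...,2]>130)).astype(np.uint8)
for y in (222,):pass
pts=[]
for x in [225,240,290,310,330,380,400,420]:
    c=np.where(m[195:260,x])[0]+195; pts.append((x,c.min(),c.max()))
print(pts)
im=cv2.imread('pics/wrist2.png')
cv2.imwrite('pics/crop4.png',cv2.resize(im[150:280,320:400],None,fx=4,fy=4,interpolation=cv2.INTER_CUBIC))
print(proj(f,(534.2,261.2,134)),proj(f,(534.2,261.2,100)))
E
```

```text
[[503.6, -195.7, 60.0], [501.4, -125.7, 60.0], [612.2, -124.0, 60.0], [612.8, -193.3, 60.0]] [ 557.51151906 -159.69199887   60.        ]
[[514.8, -173.9, 60.0], [514.3, -146.7, 60.0], [537.3, -145.8, 60.0], [537.8, -173.5, 60.0]] [ 526.03493149 -159.97061829   60.        ]
hole+ far edge [[601.5, -172.4, 60.0], [601.7, -145.1, 60.0]]
tube [ 559.23316903 -267.06992866   76.        ]
tube [554.61812913 -63.91305189  76.        ]
[(225, np.int64(195), np.int64(246)), (240, np.int64(218), np.int64(241)), (290, np.int64(219), np.int64(241)), (310, np.int64(219), np.int64(241)), (330, np.int64(219), np.int64(241)), (380, np.int64(221), np.int64(241)), (400, np.int64(220), np.int64(241)), (420, np.int64(221), np.int64(241))]
[357.71092408 251.0993559 ] [348.45088506 234.90747859]
```

View pics/crop4.png

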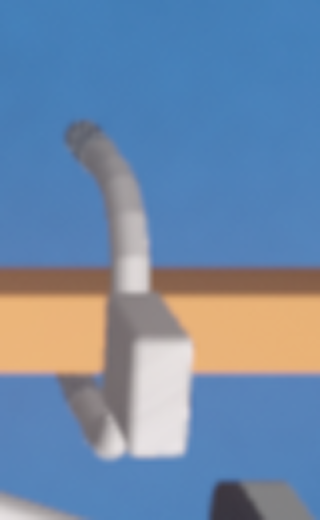

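```bash
python3 - <<'E'
from h import *
f=load('wrist2')
print(onz(f,360.5,249.2,134)); S=lambda x,y:(x/4+320,y/4+150)
P=[onz(f,*S(*p),134) for p in [(135,339),(192,340),(187,455),(133,457)]];print(np.round(P,1).tolist())
print([onz(f,x,y,100).round(1).tolist() for x,y in [(240,224.5),(420,225),(240,241.5),(420,242)]])
a=load('scene0');b=load('side0')
print(tri(f,(360.5,249.2),a,(250+209/4,115+138/4)))
E
```

```text
[532.43206681 263.14508655 134.        ]
[[520.7, 256.1, 134.0], [520.1, 267.2, 134.0], [544.6, 270.0, 134.0], [545.8, 259.3, 134.0]]
[[531.1, 165.3, 100.0], [520.6, 322.3, 100.0], [547.2, 165.9, 100.0], [536.5, 325.6, 100.0]]
(array([532.99333942, 263.58254277, 132.89718158]), np.float64(0.22008379805317074))
```

Request:
play_rows --rows '[[[0,0,0],[1.0,3.0,0],-0.2],[[0,0,0],[2.0,6.0,0],-0.2],[[0,0,0],[2.7,7.2,0],-0.2],[[0,0,0],[2.7,7.2,-1],-0.2],[[0,0,0],[2.7,7.2,-3],-0.2],[[0,0,0],[2.7,7.2,-4],-0.2],[[0,0,0],[2.7,7.2,-4.5],-0.2],[[0,0,0],[2.7,7.2,-4.5],-0.2]]'

```text
t: 2.65
ee_pos: [532.6, 261.3, 160.4]
ee_rot: [-0.035, 0.999, -0.001, -0.001]
force: [-0.3, -0.8, 0.3]
finger_gap: 50.9
```

```bash
python3 - <<'E'
from h import *
from bench import sense
s=sense();print(s['ee_pos'],s['ee_rot'],s['finger_gap'],s['t'])
grab('wrist','wrist3');a=grab('side','side3')['img']
E
```

```text
[532.62760322 261.28784322 160.41466977] [-3.45560061e-02  9.99402432e-01 -5.30647531e-04 -6.16848104e-04] 50.93292216961768 2.65
```

View pics/wrist3.png

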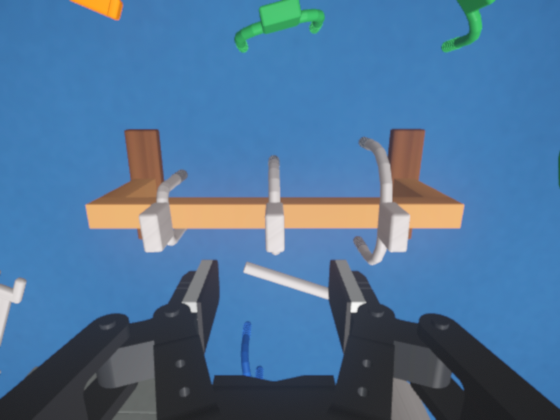

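```bash
python3 - <<'E'
from h import *
f=load('wrist3'); im=cv2.imread('pics/wrist3.png')
cv2.imwrite('pics/crop5.png',cv2.resize(im[150:290,220:330],None,fx=4,fy=4,interpolation=cv2.INTER_CUBIC))
print(proj(f,(532.6,261.3,134)),proj(f,(532.6,261.3,100)))
E
```

```text
[272.61465498 233.47698944] [272.76215272 216.12293316]
```

View pics/crop5.png

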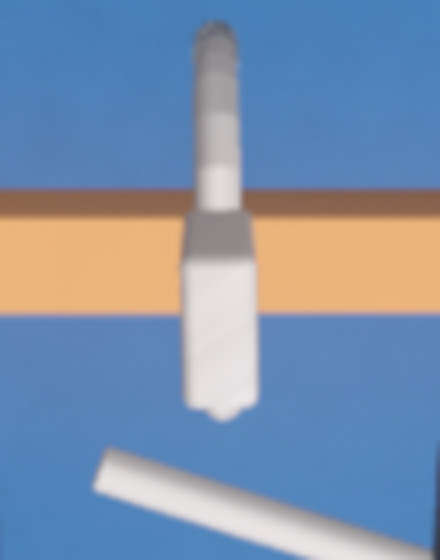

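Request:
play_rows --rows '[[[0,0,0],[0,0.15,-1],-0.2],[[0,0,0],[0,0.15,-2.5],-0.2],[[0,0,0],[0,0.15,-4],-0.2],[[0,0,0],[0,0.15,-5],-0.2],[[0,0,0],[0,0.15,-5.2],-0.2],[[0,0,0],[0,0.15,-5.2],0.9],[[0,0,0],[0,0.15,-5.2],1],[[0,0,0],[0,0.15,-5.2],1]]' --force 70

```text
t: 3.55
ee_pos: [533.5, 264.1, 109.9]
ee_rot: [-0.035, 0.999, 0.0, 0.001]
force: [1.2, -0.3, 0.2]
finger_gap: 8.0
```

```bash
python3 - <<'E'
from h import *
grab('wrist','wrist4');grab('side','side4')
E
```

```text
(no output)
```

View pics/wrist4.png

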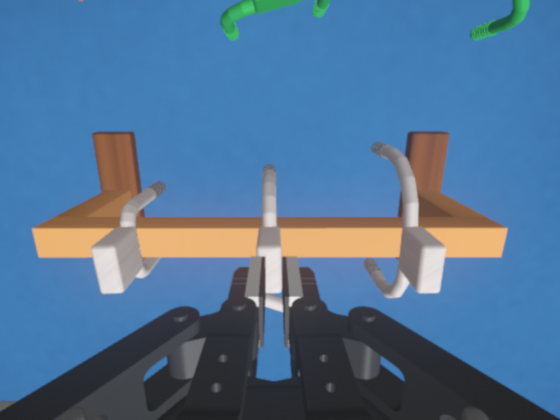

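```bash
python3 - <<'E'
from h import *
from bench import sense
s=sense();print(s['ee_pos'],s['ee_rot'],s['finger_gap'],s['t'],s['force'])
f=load('wrist4');p=s['ee_pos']
for z in (134,122,110): print(z,proj(f,(p[0]-13,p[1],z)),proj(f,(p[0]-11,p[1],z)),proj(f,(p[0]+11,p[1],z)),proj(f,(p[0]+13,p[1],z)))
im=cv2.imread('pics/wrist4.png');cv2.imwrite('pics/crop6.png',cv2.resize(im[210:350,210:350],None,fx=4,fy=4,interpolation=cv2.INTER_CUBIC))
im=cv2.imread('pics/side4.png');cv2.imwrite('pics/crop7.png',cv2.resize(im[180:350,170:330],None,fx=3.5,fy=3.5,interpolation=cv2.INTER_CUBIC))
E
```

```text
[533.27459422 263.99643295 109.6389198 ] [-3.49255843e-02  9.99389733e-01  3.58919867e-04  4.86118842e-04] -0.22829077203193435 3.65 [-0.60237773  0.29295411 -0.11652177]
134 [273.99723394 247.32317543] [273.69944309 251.20526512] [270.56827163 292.02414406] [270.29613286 295.5718257 ]
122 [273.9327181  237.54248888] [273.65527714 241.19724139] [270.72932463 279.74105382] [270.47426448 283.10098213]
110 [273.87639563 229.00392744] [273.61670139 232.45596038] [270.87071652 268.95746468] [270.63072002 272.14766188]
```

View pics/crop6.png

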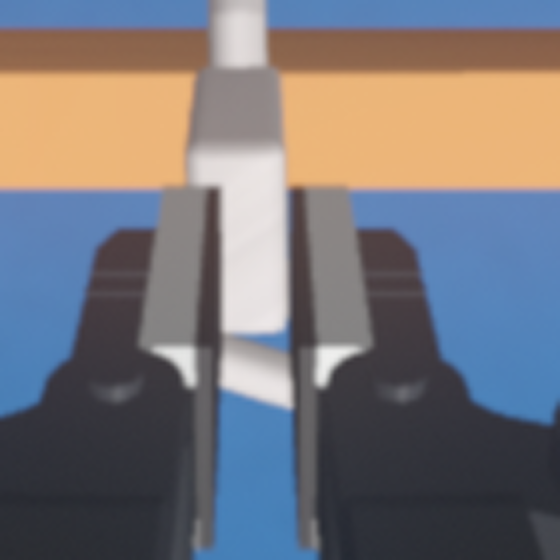

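View pics/crop7.png

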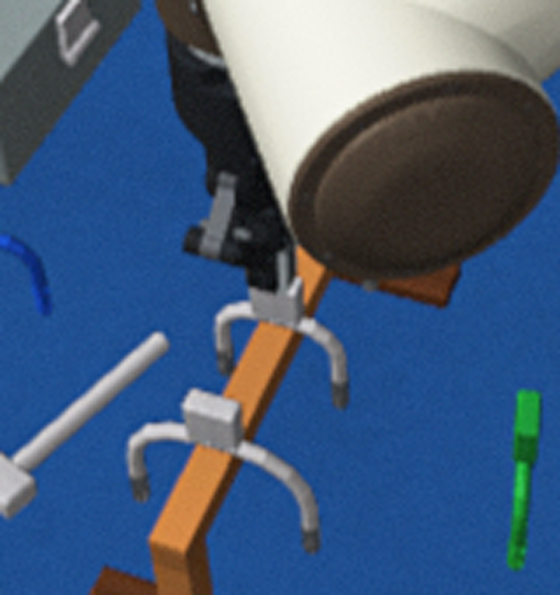

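```bash
python3 - <<'E'
from h import *
from bench import sense
f=grab('wrist','wrist5');g=grab('scene','scene5');b=grab('side','side5')
s=sense();p=s['ee_pos'];print(p,s['finger_gap'],s['t'],s['qpos'])
for q in (f,g,b): print(proj(q,p),proj(q,p+[0,0,30]))
o=np.zeros((420,1120,3),np.uint8);a=cv2.imread('pics/wrist5.png')[200:420,150:400];c=cv2.imread('pics/scene5.png')[90:220,240:360]
cv2.imwrite('pics/crop8.png',cv2.resize(a,None,fx=2.7,fy=2.7));cv2.imwrite('pics/crop9.png',cv2.resize(c,None,fx=4.5,fy=4.5))
E
```

```text
[533.0840475  263.85147814 109.26086185] -0.35060031476732356 3.8 [ 7.31603696e-01  4.17775532e-01 -2.00984691e-01  4.64855526e-06
 -9.51584949e-01 -2.23256067e+00]
[272.17970349 250.57481879] [272.00912369 277.59337606]
[302.01049079 156.22989971] [302.36694392 147.62439807]
[248.44536995 269.28726795] [247.64016148 258.41185363]
```

View pics/crop8.png

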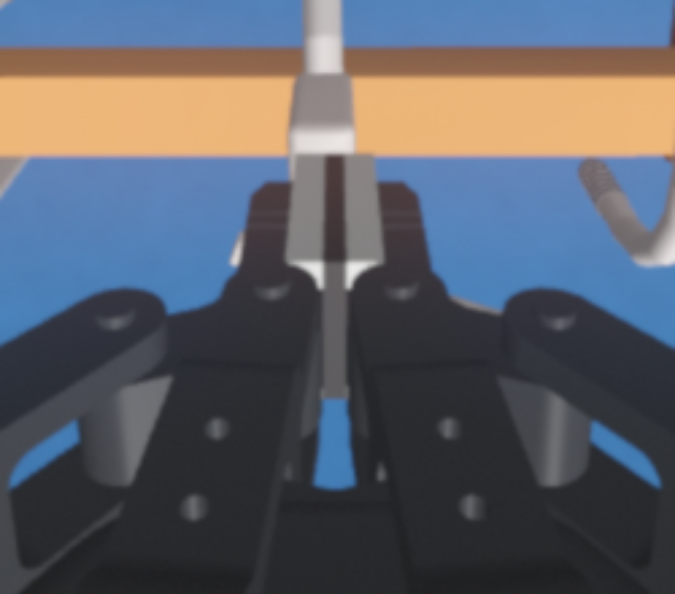

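View pics/crop9.png

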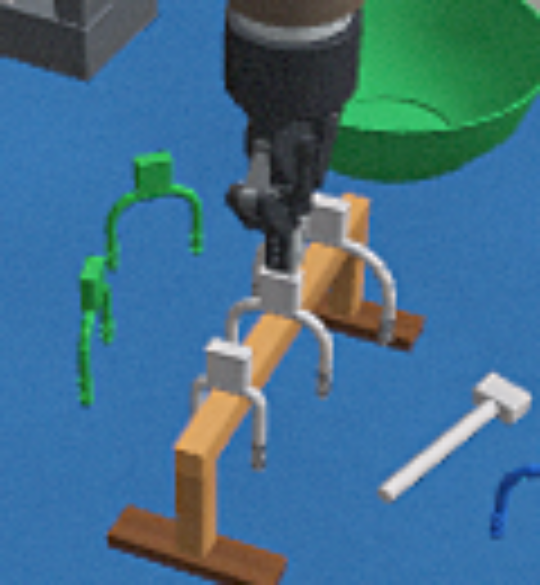

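The fingers have shut just above the lug. All three views put the pad tips at about z 135–140, though the reported TCP z is 109.6, so the tips stand about 27 mm behind the stated TCP. The scale of the open pads in the wrist view agrees at about 22 mm. Nothing was disturbed. I'll reopen and go lower.

Request:
play_rows --rows '[[[0,0,0],[0,-0.05,0],-0.2],[[0,0,0],[0,-0.05,0.3],-0.2],[[0,0,0],[0,-0.05,0.3],-0.2],[[0,0,0],[0,-0.05,-0.7],-0.2],[[0,0,0],[0,-0.05,-1.7],-0.2],[[0,0,0],[0,-0.05,-2.2],-0.2],[[0,0,0],[0,-0.05,-2.6],-0.2],[[0,0,0],[0,-0.05,-2.6],-0.2]]'

```text
t: 4.6
ee_pos: [532.6, 262.9, 82.0]
ee_rot: [-0.035, 0.999, -0.001, -0.001]
force: [-0.1, -0.5, 0.4]
finger_gap: 51.7
```

```bash
python3 - <<'E'
from h import *
from bench import sense
grab('wrist','wrist6');grab('scene','scene6');grab('side','side6')
s=sense();print(s['ee_pos'],s['finger_gap'],s['t'],s['force'])
a=cv2.imread('pics/wrist6.png')[200:420,150:400];c=cv2.imread('pics/scene6.png')[100:210,250:350];d=cv2.imread('pics/side6.png')[210:320,200:300]
o=np.zeros((440,800,3),np.uint8);o[:,:400]=cv2.resize(c,(400,440));o[:,400:]=cv2.resize(d,(400,440));cv2.imwrite('pics/crop10.png',o)
E
```

```text
[533.24208652 263.45804292  83.22695173] 51.35936898786674 4.75 [-0.41203389  0.1544851   0.57435007]
```

View pics/crop10.png

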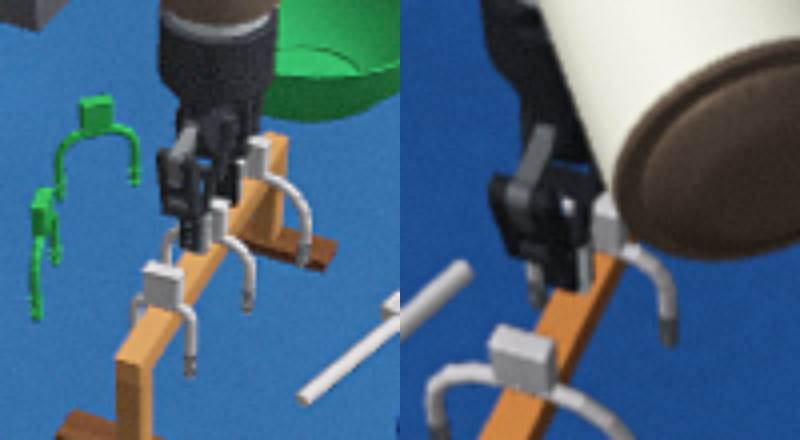

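View pics/wrist6.png

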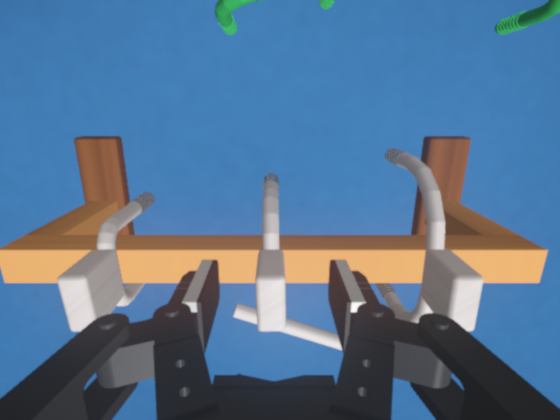

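The lug now stands between the open pads, at wrist pixel (271,300) with pads at columns 215 and 332. Closing.

Request:
play_rows --rows '[[[0,0,0],[0,0,0],0.6],[[0,0,0],[0,0,0],0.8],[[0,0,0],[0,0,0],1],[[0,0,0],[0,0,0],1],[[0,0,0],[0,0,0],1],[[0,0,0],[0,0,0],1],[[0,0,0],[0,0,0],1],[[0,0,0],[0,0,0.5],1]]' --force 70

```text
t: 5.55
ee_pos: [532.0, 262.7, 86.9]
ee_rot: [-0.035, 0.999, -0.001, -0.001]
force: [-0.1, 0.5, -2.1]
finger_gap: 10.5
```

```bash
python3 - <<'E'
from h import *
from bench import sense
grab('wrist','wrist7')
s=sense();print(s['ee_pos'],s['finger_gap'],s['t'],s['force'])
E
```

```text
[532.564932   263.04487352  87.99026026] 10.836462587786592 5.6 [-0.06433299 -0.51375503 -1.68581012]
```

View pics/wrist7.png

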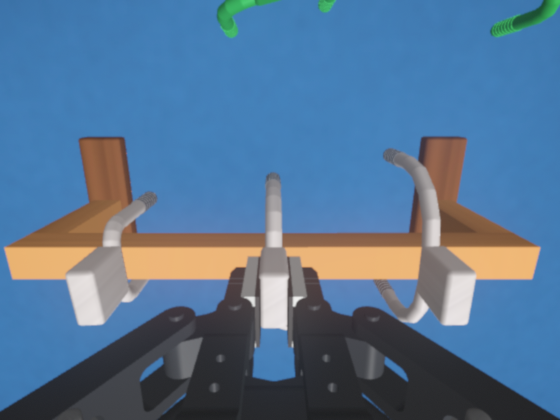

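Gripped: gap about 11 mm, wrist force about −1.7 N. Lifting straight up.

Request:
play_rows --rows '[[[0,0,0],[0,0,0.7],1],[[0,0,0],[0,0,2],1],[[0,0,0],[0,0,3.8],1],[[0,0,0],[0,0,5.8],1],[[0,0,0],[0,0,7.8],1],[[0,0,0],[0,0,9.8],1],[[0,0,0],[0,0,11.5],1],[[0,0,0],[0,0,12.5],1]]' --force 90

```text
t: 6.4
ee_pos: [533.5, 263.6, 215.6]
ee_rot: [-0.035, 0.999, 0.001, 0.001]
force: [0.1, 0.9, -2.3]
finger_gap: 10.1
```

```bash
python3 - <<'E'
from h import *
from bench import sense
grab('side','side8');grab('scene','scene8')
s=sense();print(s['ee_pos'],s['finger_gap'],s['t'],s['force'])
c=cv2.imread('pics/scene8.png')[60:200,230:370];d=cv2.imread('pics/side8.png')[140:340,160:360]
o=np.zeros((400,800,3),np.uint8);o[:,:400]=cv2.resize(c,(400,400));o[:,400:]=cv2.resize(d,(400,400));cv2.imwrite('pics/crop11.png',o)
E
```

```text
[533.69888756 263.75427259 215.191407  ] 10.351555148356175 6.5 [ 0.08938955  0.29894726 -2.31908509]
```

View pics/crop11.png

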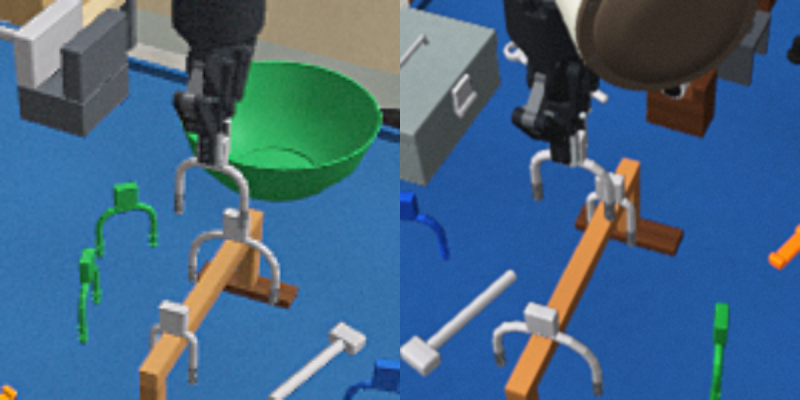

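Upright in the gripper, with the other two still hanging. Moving over the bracket.

Request:
play_rows --rows '[[[0,0,-0.3],[0.2,-3,0],1],[[0,0,-0.6],[0.5,-7.5,0],1],[[0,0,-1],[0.8,-12,0],1],[[0,0,-1.5],[1.1,-16.5,0],1],[[0,0,-2],[1.4,-21,0],1],[[0,0,-2.5],[1.7,-25.5,0],1],[[0,0,-2.8],[1.9,-30,0],1],[[0,0,-3],[2.2,-34,0],1]]'

```text
t: 7.3
ee_pos: [554.0, -78.7, 212.0]
ee_rot: [-0.008, 1.0, 0.0, -0.001]
force: [0.7, 0.4, -2.2]
finger_gap: 10.2
```

Request:
play_rows --rows '[[[0,0,0],[0.2,-3,0],1],[[0,0,0],[0.3,-6,0],1],[[0,0,0],[0.3,-8,0],1],[[0,0,0],[0.3,-8.4,-1],1],[[0,0,0],[0.3,-8.4,-2.5],1],[[0,0,0],[0.3,-8.4,-4],1],[[0,0,0],[0.3,-8.4,-4.5],1],[[0,0,0],[0.3,-8.4,-4.5],1]]'

```text
t: 8.1
ee_pos: [557.0, -160.1, 166.4]
ee_rot: [-0.009, 1.0, 0.0, -0.002]
force: [0.3, 0.4, -2.3]
finger_gap: 10.1
```

```bash
python3 - <<'E'
from h import *
from bench import sense
P=[]
for n in ['side','scene','wrist']:
    grab(n,n+'9'); s=sense();P.append(s['ee_pos'])
print(P,s['ee_rot'],s['finger_gap'],s['t'],s['force'])
c=cv2.imread('pics/scene9.png')[200:360,150:310];d=cv2.imread('pics/side9.png')[60:200,250:390]
o=np.zeros((500,800,3),np.uint8);o[:400,:400]=cv2.resize(c,(400,400),interpolation=2);o[:400,400:]=cv2.resize(d,(400,400),interpolation=2);cv2.imwrite('pics/crop12.png',o)
E
```

```text
[array([ 557.86717115, -160.3013186 ,  167.5376288 ]), array([ 558.35250374, -160.42127672,  168.26579175]), array([ 558.55832243, -160.47740592,  168.65967234])] [-9.02850163e-03  9.99959035e-01 -1.19164063e-04  6.33022947e-04] 10.303138528666803 8.25 [ 0.60343277 -0.5734551  -2.5901841 ]
```

View pics/crop12.png

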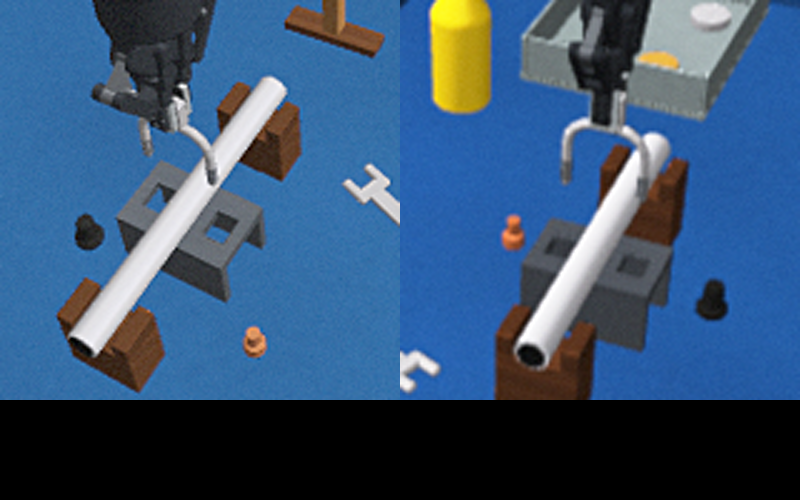

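View pics/wrist9.png

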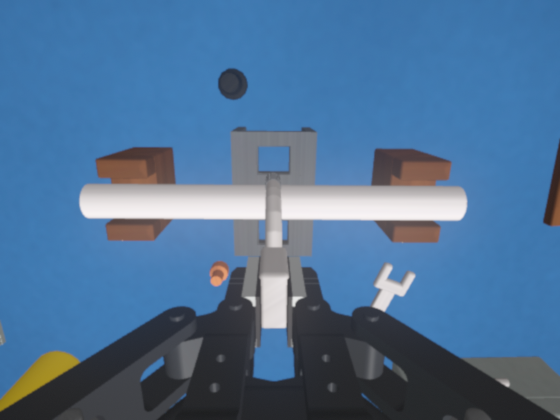

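```bash
python3 - <<'E'
from h import *
a=load('scene9');b=load('side9');f=load('wrist9')
p,e=tri(a,(234.8,272),b,(308.5,123));q,e2=tri(a,(209.6,260.8),b,(334.4,127.2));print(p,e,q,e2,(p+q)/2,np.linalg.norm(p-q))
im=cv2.imread('pics/wrist9.png');cv2.imwrite('pics/crop13.png',cv2.resize(im[115:345,200:350],None,fx=2.6,fy=2.6,interpolation=2)); cv2.imwrite('pics/crop14.png',cv2.resize(im[115:195,220:330],None,fx=7,fy=7,interpolation=2))
for f,n,z in((a,'scene',0),(b,'side',0)):
  im=f['img'];h=cv2.cvtColor(im,cv2.COLOR_RGB2HSV)
E
```

```text
[ 588.05857767 -160.01528171  127.74785043] 2.4562164505757633 [ 526.77029072 -163.50012265  131.11103125] 3.1216606507609725 [ 557.4144342  -161.75770218  129.42944084] 61.479339769910496
```

View pics/crop13.png

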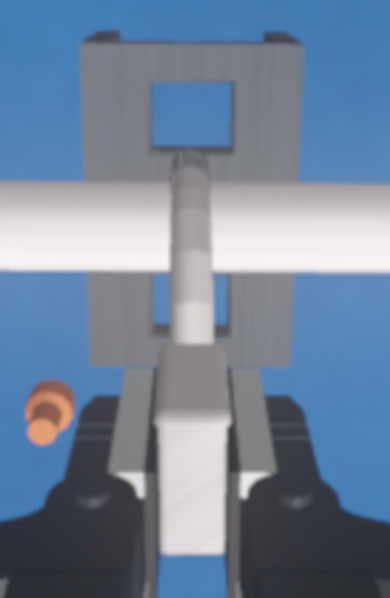

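View pics/crop14.png

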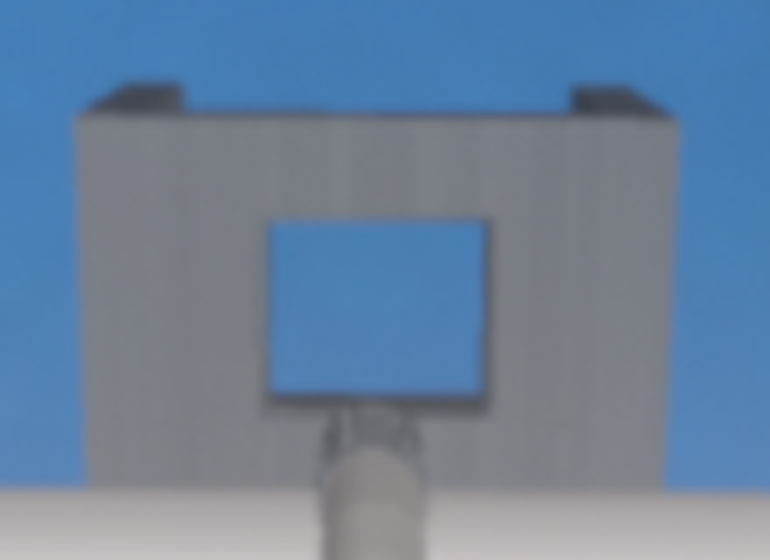

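```bash
python3 - <<'E'
from h import *
f=load('wrist9'); A=lambda x,y:(x/7+220,y/7+115); B=lambda x,y:(x/2.6+200,y/2.6+115)
H=np.array([onz(f,*A(*p),60) for p in [(265,218),(490,220),(490,415),(264,412)]]);print(H.round(1).tolist(),'hole-',H.mean(0))
P=np.array([onz(f,*q,60) for q in [A(78,115),A(680,120),B(290,365),B(90,362)]]);print(P.round(1).tolist(),'plate',P.mean(0))
print('hole+ edge',[onz(f,*B(x,335),60).round(1).tolist() for x in (153,230)])
print('tube',[onz(f,x,(t+u)/2,77).round(1).tolist() for x,t,u in ((110,183.5,218),(430,185,220))])
for z in (124,127,130): print('tip- edge(-4) ',z,onz(f,*A(374,406),z),'lug top',z+92,onz(f,*B(193,485),z+92))
L=[onz(f,*B(*p),219) for p in [(158,418),(231,418),(228,553),(160,553)]];print(np.round(L,1).tolist())
E
```

```text
[[514.3, -173.5, 60.0], [514.0, -147.1, 60.0], [537.2, -146.3, 60.0], [537.3, -173.5, 60.0]] hole- [ 525.71508109 -160.09935164   60.        ]
[[502.9, -195.1, 60.0], [502.2, -125.5, 60.0], [611.6, -124.3, 60.0], [611.8, -194.2, 60.0]] plate [ 557.11569876 -159.77352196   60.        ]
hole+ edge [[601.1, -172.2, 60.0], [600.7, -145.6, 60.0]]
tube [[558.1, -292.1, 77.0], [554.9, -33.1, 77.0]]
tip- edge(-4)  124 [ 523.50050211 -160.52201107  124.        ] lug top 216 [ 559.18505701 -159.53569772  216.        ]
tip- edge(-4)  127 [ 522.89728434 -160.53269969  127.        ] lug top 219 [ 557.23769837 -159.5789856   219.        ]
tip- edge(-4)  130 [ 522.29406657 -160.54338832  130.        ] lug top 222 [ 555.29033974 -159.62227347  222.        ]
[[545.6, -165.1, 219.0], [545.4, -154.0, 219.0], [569.7, -153.7, 219.0], [569.9, -164.6, 219.0]]
```

Wrist-view comparison: bolt centre about (558,−160), bracket centre about (557.5,−160). That is well inside the hole clearance of ±7 mm along x and ±9 mm along y. Lowering to just above the plate.

Request:
play_rows --rows '[[[0,0,0],[0,0,-0.8],1],[[0,0,0],[0,0,-1.8],1],[[0,0,0],[0,0,-2.8],1],[[0,0,0],[0,0,-3.8],1],[[0,0,0],[0,0,-4.8],1],[[0,0,0],[0,0,-5.6],1],[[0,0,0],[0,0,-6],1],[[0,0,0],[0,0,-6],1]]'

```text
t: 9.05
ee_pos: [557.6, -160.7, 107.2]
ee_rot: [-0.009, 1.0, 0.0, -0.001]
force: [0.1, 0.8, -1.3]
finger_gap: 10.2
```

```bash
python3 - <<'E'
from h import *
from bench import sense
for n in ['side','scene','wrist']: grab(n,n+'10')
s=sense();print(s['ee_pos'],s['finger_gap'],s['t'],s['force'])
c=cv2.imread('pics/scene10.png')[230:330,170:270];d=cv2.imread('pics/side10.png')[100:190,270:360]
o=np.zeros((400,800,3),np.uint8);o[:400,:400]=cv2.resize(c,(400,400),interpolation=2);o[:400,400:]=cv2.resize(d,(400,400),interpolation=2);cv2.imwrite('pics/crop15.png',o)
im=cv2.imread('pics/wrist10.png');cv2.imwrite('pics/crop16.png',cv2.resize(im[80:340,170:380],None,fx=2.3,fy=2.3,interpolation=2))
E
```

```text
[ 558.45208407 -160.7919421   108.49569883] 10.470333414087412 9.2 [ 0.1516484  -0.12725393 -2.5814392 ]
```

View pics/crop15.png

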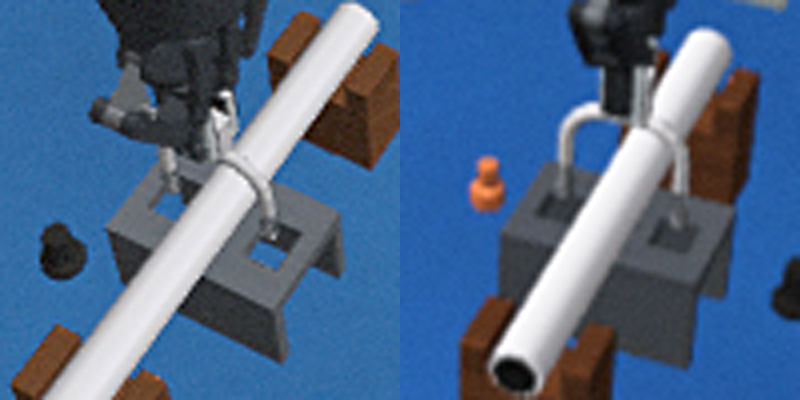

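View pics/crop16.png

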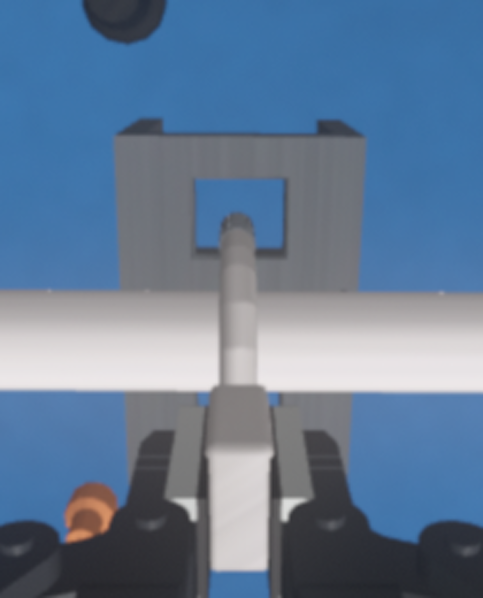

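Both tips stand over their holes in all three views. Lowering on.

Request:
play_rows --rows '[[[0,0,0],[0,0,-0.5],1],[[0,0,0],[0,0,-1],1],[[0,0,0],[0,0,-1.5],1],[[0,0,0],[0,0,-2],1],[[0,0,0],[0,0,-2.5],1],[[0,0,0],[0,0,-2.9],1],[[0,0,0],[0,0,-3.2],1],[[0,0,0],[0,0,-3.3],1]]'

```text
t: 10.0
ee_pos: [557.8, -160.7, 74.6]
ee_rot: [-0.009, 1.0, 0.0, -0.0]
force: [0.0, -0.2, -2.2]
finger_gap: 10.2
```

```bash
python3 - <<'E'
from bench import sense
s=sense();print(s['ee_pos'],s['finger_gap'],s['t'],s['force'],s['ft_torque'])
E
```

```text
[ 557.82501948 -160.68634312   74.55973968] 10.194068524176487 10.0 [ 0.02079553 -0.18466502 -2.21775442] [-0.00077074  0.03031728  0.01332023]
```

Free so far. Down in small steps until the force shows contact with the tube.

Request:
play_rows --rows '[[[0,0,0],[0,0,-0.05],1],[[0,0,0],[0,0,-0.1],1],[[0,0,0],[0,0,-0.15],1],[[0,0,0],[0,0,-0.2],1],[[0,0,0],[0,0,-0.25],1],[[0,0,0],[0,0,-0.3],1],[[0,0,0],[0,0,-0.3],1],[[0,0,0],[0,0,-0.3],1]]'

```text
t: 10.8
ee_pos: [558.0, -160.7, 72.0]
ee_rot: [-0.009, 1.0, -0.0, 0.0]
force: [-0.3, 0.1, -2.2]
finger_gap: 10.3
```

Request:
play_rows --rows '[[[0,0,0],[0,0,-0.03],1],[[0,0,0],[0,0,-0.06],1],[[0,0,0],[0,0,-0.09],1],[[0,0,0],[0,0,-0.12],1],[[0,0,0],[0,0,-0.15],1],[[0,0,0],[0,0,-0.15],1],[[0,0,0],[0,0,-0.15],1],[[0,0,0],[0,0,-0.15],1]]'

```text
t: 11.6
ee_pos: [558.2, -160.8, 71.1]
ee_rot: [-0.009, 1.0, -0.0, 0.0]
force: [-2.3, 0.8, 5.6]
finger_gap: 10.5
```

```bash
python3 - <<'E'
from h import *
from bench import sense
s=sense();print(s['ee_pos'],s['finger_gap'],s['t'],s['force'],s['ft_torque'])
for n in ['side','scene']: grab(n,n+'11')
c=cv2.imread('pics/scene11.png')[230:330,170:270];d=cv2.imread('pics/side11.png')[100:190,270:360]
o=np.zeros((400,800,3),np.uint8);o[:400,:400]=cv2.resize(c,(400,400),interpolation=2);o[:400,400:]=cv2.resize(d,(400,400),interpolation=2);cv2.imwrite('pics/crop17.png',o)
E
```

```text
[ 558.16158305 -160.7960747    71.13293892] 10.534959157867059 11.6 [-2.26008675  0.78061553  5.55061495] [ 0.39104662  0.74126811 -0.04267859]
```

View pics/crop17.png

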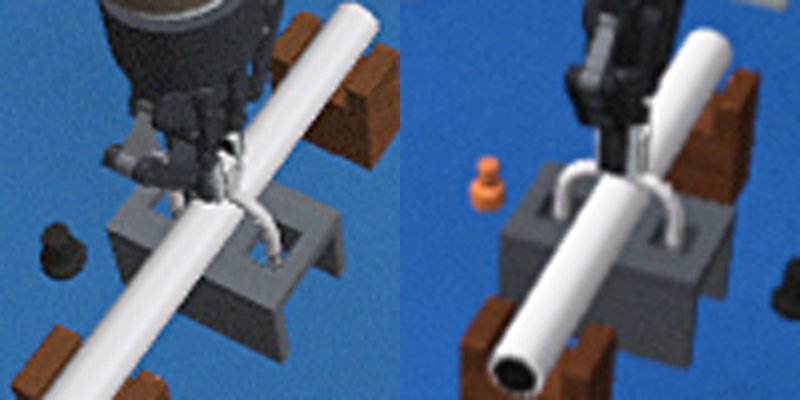

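Contact at TCP z 71.1, where I expected seating (71). The vertical force swung from −2.2 to +5.6 N, and both legs are in the holes. Releasing.

Request:
play_rows --rows '[[[0,0,0],[0,0,0],0.6],[[0,0,0],[0,0,0],0.4],[[0,0,0],[0,0,0],0.2],[[0,0,0],[0,0,0],0],[[0,0,0],[0,0,0],-0.2],[[0,0,0],[0,0,0],-0.2],[[0,0,0],[0,0,0.5],-0.2],[[0,0,0],[0,0,1],-0.2]]'

```text
t: 12.5
ee_pos: [558.0, -160.7, 80.8]
ee_rot: [-0.009, 1.0, -0.0, -0.0]
force: [0.0, -0.6, -0.4]
finger_gap: 51.3
```

Request:
play_rows --rows '[[[0,0,0],[0,0,1],-0.2],[[0,0,0],[0,0,2.5],-0.2],[[0,0,0],[0,0,4.5],-0.2],[[0,0,0],[0,0,7],-0.2],[[0,0,0],[0,0,9.5],-0.2],[[0,0,0],[0,0,12],-0.2],[[0,0,0],[0,0,14],-0.2],[[0,0,0],[0,0,14],-0.2]]'

```text
t: 13.3
ee_pos: [559.9, -161.1, 225.1]
ee_rot: [-0.009, 1.0, -0.001, 0.004]
force: [0.0, 0.6, 0.8]
finger_gap: 51.4
```

```bash
python3 - <<'E'
from h import *
from bench import sense
for n in ['side','scene','wrist']: grab(n,n+'12')
s=sense();print(s['ee_pos'],s['finger_gap'],s['t'],s['force'])
c=cv2.imread('pics/scene12.png')[120:340,150:370];d=cv2.imread('pics/side12.png')[90:330,170:410]
o=np.zeros((400,800,3),np.uint8);o[:400,:400]=cv2.resize(c,(400,400),interpolation=2);o[:400,400:]=cv2.resize(d,(400,400),interpolation=2);cv2.imwrite('pics/crop18.png',o)
E
```

```text
[ 557.40217613 -160.52821809  220.10596407] 51.301842563348984 13.45 [-0.48013273  0.17916504  0.27768051]
```

View pics/crop18.png

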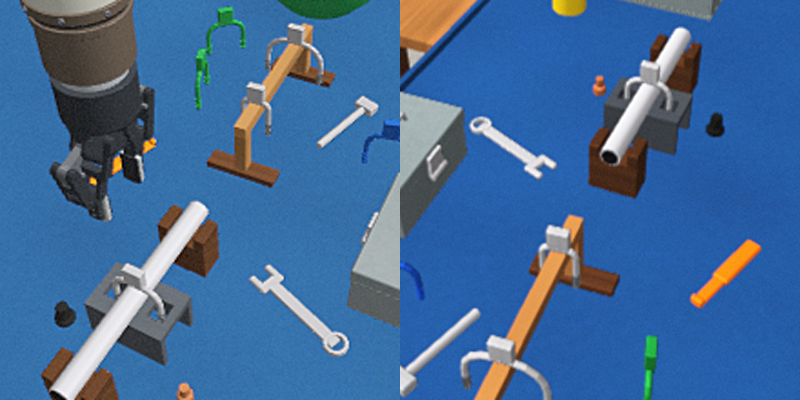

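View pics/wrist12.png

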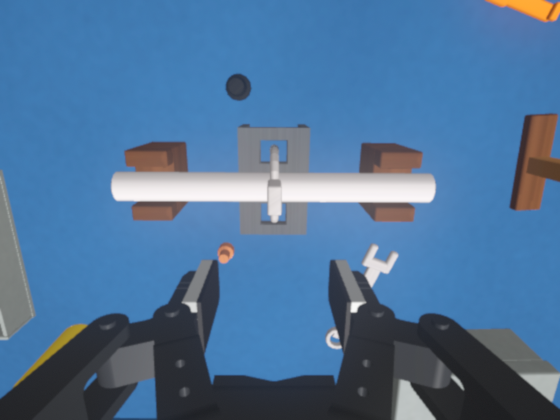

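Seated with a leg in each hole; the narrow and wide U-bolts still hang. One height check, then I hand in.

```bash
python3 - <<'E'
from h import *
from bench import arm,sense
print(tri(load('scene12'),(223.2,270.7),load('side12'),(320,133.2)))
print(sense()['qd'].round(4)); print(arm.job_done())
E
```

```text
(array([ 557.00719633, -158.70491984,  109.0586336 ]), np.float64(0.17368374364160996))
[-0.0004  0.0166 -0.0135 -0.0003 -0.0001  0.0008]
the job is handed in; nothing more can be done
None
```

The middle-sized U-bolt is seated on the bracket, with one leg through each hole. I held it until it was down on the tube, then let go and raised the open gripper about 140 mm clear. I handed the job in at about 13.5 s of the 42 s allowed.

- **Picking the right one:** it hung in the middle place. Its leg spacing measured 65 mm (64 given) and the wide one's 92 mm. The narrow one's rough reading was 50 mm, against the 40 mm given.
- **First grasp missed:** the fingers shut just above the lug, because the pad tips stand about 25 mm short of the stated TCP. I reopened without disturbing anything, went about 26 mm lower and gripped it.
- **Seating:** the vertical force changed from −2.2 to +5.6 N at TCP z 71.1, against about 71 expected for full seating.
- **Last check:** the lug centre measured (557, −159, 109). The bracket centre was about (557.5, −160), and a seated lug should be at z 109. The other two U-bolts were still hanging on the rack.
- **Disagreements:** bracket-position estimates differed by 2–4 mm between cameras, within the hole clearance. Gripping the 12 mm lug, the finger gap read 10–11 mm.

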